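Re-zero the roller brake dial and lock it

ROBOT

A 7-joint arm with a two-finger parallel gripper is mounted at the origin on the work surface. World frame = base frame: x ahead of the robot, y to its left, z up, the work surface at z = 0. Lengths are in m, angles in rad, forces in N, time in s.
With the tool pointing down it reaches from about 0.425 to 0.95 m from the base axis. Payload 4.7 kg.
Tool frame: the origin (TCP) lies between the finger pads; the fingertips stand 25 mm ahead of it and the grasp point (between the pads) lies 6 mm ahead of it; z points along the fingers, y is the line along which they close (so a half turn about z gives the same grasp; the last joint's range is limited). The gripper opens to 85 mm and grips with 20 to 120 N. Pads are 22 mm wide; open, the fingers measure 114 mm over their backs; the gripper's body (76 mm by 85 mm) begins 54 mm behind the grasp point. The pads swing forward as they close: fully open they stand 13 mm farther back than shut.
Start: joints at [-1.141, 0.469, -0.049, 1.532, 0.024, 1.141, -0.082], TCP at [0.299, 0.605, 0.256] pointing down, gripper open.
Joint ranges: [-2.59, 2.59], [-0.33, 1.99], [-1.39, 1.29], [0.1, 2.45], [-1.04, 4.18], [0.21, 1.99], [-2.66, 2.66]. Speed limits (rad/s): [2.57, 2.57, 3.14, 3.14, 3.14, 3.14, 3.14].

INTERFACE

Orientations are given as a 3x3 rotation matrix whose columns are the frame's x, y, z axes.
In Python, from rig import * gives the robot as it stands. Calls block until the motion is done:
- movep(position, orientation): joint-space move of the TCP to a pose.
- move_l(position, attitude=None, feed=0.15, until_force=None): straight line of the TCP; attitude=None keeps the orientation; feed is the mean speed in m/s. With until_force (N) it stops when the force on the tool has changed by that much, and returns True; else False.
- move_joints(angles): joint-space move.
- command_gripper(opening, newtons=None): finger opening in m; newtons is the grip in N (None keeps the last); returns when the fingers have stopped.
- sleep(seconds).
- inverse_kinematics(position, orientation): joint angles nearest the present ones, or None.
- sense(): the state.
- camera(name): name is "side" or "top" or "wrist"; returns (picture, depth): 384x512x3 uint8, red, green, blue; 384x512 float32, m along the optical axis (not along the pixel's ray), 0 where there is no reading.
- camera_params(name): a dict with "K" (3x3 intrinsics, pixels), "position" and "rotation" of the camera in the world; the wrist camera has in their place "tool_from_camera" (4x4, takes a point from camera to tool coordinates, whose origin is the TCP and whose axes are the flange's). Camera axes: x right, y down, z forward; pixel columns grow to the right and rows downward; lengths in m; the calibration is good to about 2 mm. A picture is of the moment at which its call begins: read the wrist's pose just before it. camera_params takes no time and is no camera call.
A pose or a line that the arm cannot do raises Unreachable and nothing moves.
- finish_job(): hands the job in; it is judged then, once.
The state is a dict: "time_s": time; "joint_pos": joint angles; "qd": joint speeds; "joint_efforts": joint torques, N m; "position": TCP position; "tcp_rot": TCP orientation; "wrist_force": force on the tool from outside, world axes, zero at the start; "ft_torque": the same for the moment, N m; "finger_gap": finger opening in m; "gripper_force": force on a finger pad.
Only numpy, scipy, OpenCV 4.12 (cv2) and the standard library are available. Lean on these libraries where they do the work, as an engineer would, in place of code of your own. Each camera call takes 0.05 s, during which the arm holds its last target. There are 200 camera calls.

TASK

Set the drag of the roller brake on the test bench: turn its black dial gently clockwise until it meets its stop, without forcing it so that the stop is dragged round, then turn it back exactly 4 clicks. Then push the steel lock slide fully home towards the dial, let go, and leave everything else on the bench where it is.

Things in the scene. Friction and masses are not known exactly. Their poses are not given: they have to be found in the camera images.
- brake: The roller brake: a fixed grey cast aluminium box, 110 mm (its x) by 200 mm (its y), flat top 55 mm above the work surface, on a 130 by 220 by 6 mm base flange. Origin: centre of its underside, z up. On top: the dial (axis at x = 0, y = -45 mm) and the lock slide (x = 0, tab at y = +65 mm when open). An 82 mm thick roller lies off its +x side, from x = 75 to 185 mm, top 84 mm high.
- dial: The dial; its origin is on its axis at the height of the work surface; z up; its x axis turns with it, along the raised grey line on its top. It clicks into rests 24 degrees apart (15 a turn), needing about 0.15 N m per click; let go between two, it drops into one of them. Seen from above, clockwise leads to a hidden stop that lies in no known direction; at the start it is 2 to 5 clicks from it.
- dial_grip (a point): Point on the dial's axis, 84 mm above the work surface: the height to grip at. The dial is a round black ribbed knob, 40 mm in diameter, 63 to 99 mm above the work surface, over a skirt 52 mm in diameter (55 to 63 mm high).
- dial_stop (a point): Point on the dial's axis at the height of the box's top (it does not turn). The hidden stop inside is itself a rest of the dial (click zero). It is held by friction only: more than about 0.6 N m drags it round with the dial, and dragged by half a click (0.2 rad) its setting is spoilt. The other way the dial ends 6.4 clicks from the stop.
- lock (a joint): How far the lock slide has been pushed towards the dial, m: 0 is fully open, 0.020 is home at its end stop. It starts at 0 to 0.004. It slides along the brake's -y direction with about 3 N of friction and stays where it is left.
- lock_tab (a point): Middle of the top edge of the steel lock slide's upright tab, 77 mm above the work surface. The tab is 26 mm wide (brake's x), 8 mm thick (brake's y) and stands 22 mm above the box's top, about 110 mm from the dial's axis when open and 90 mm when home; a flat tongue 4 mm thick runs from it towards the dial.
- bearing: Bystander: loose steel bearing ring, 52 mm in diameter, 12 mm high, lying beside the brake; origin under its centre.
- driver: Bystander: loose screwdriver with a black handle lying near the brake.
- wheel: Bystander: loose rubber-tyred wheel, 150 mm in diameter, 56 mm high, lying flat; origin under its centre.
- tray: Bystander: loose grey parts tray, 160 by 110 by 40 mm; origin under its centre.
- collar: Bystander: loose brass collar, 44 mm in diameter, 20 mm high, in the tray.
- oil: Bystander: loose white plastic bottle, 52 mm in diameter, 130 mm high; origin under its centre.
- bracket: Bystander: loose aluminium angle bracket, 60 by 50 by 50 mm; origin under its base plate.

How it is judged:
By the outcome, as a careful person would: the job done as asked, in the order asked, and still so for the second after the job is handed in, with the robot touching nothing.
It also fails if it takes over 72 s, if anything falls off the work surface, if the arm or the gripper's body presses on something with over 40 N, if the wrist force passes 120 N, or if a joint passes its speed limit or range.

## Working session

There is one attempt and no reset: what is moved stays moved. The work goes in short steps, each a Python script; the robot and the scene stay as the last script left them, time stands still between calls to the robot, and variables do not carry over. Pictures are saved under pics/ and viewed, at most 10 in all, crops included, and the job is handed in when it is done.

```bash
mkdir -p pics; ls
python3 - <<'E'
from rig import *
import cv2,numpy as np
s=sense(); print({k:np.round(v,3) for k,v in s.items()})
ims=[]
for n in("top","side"):
    p,d=camera(n); np.savez(f"pics/{n}0.npz",p=p,d=d); cv2.imwrite(f"pics/{n}0.png",p[:,:,::-1]); c=camera_params(n); print(n,c)
print(camera_params("wrist"))
E
```

```text
pics
{'time_s': np.float64(0.0), 'joint_pos': array([-1.141,  0.469, -0.049,  1.534,  0.024,  1.141, -0.082]), 'qd': array([-0.001, -0.001, -0.   ,  0.001, -0.001, -0.001,  0.   ]), 'joint_efforts': array([ 1.0000e-03, -5.1031e+01, -4.6000e-02, -2.3771e+01,  1.1000e-02,
        8.0000e-03, -0.0000e+00]), 'position': array([0.299, 0.605, 0.255]), 'tcp_rot': array([[-0.897,  0.443, -0.001],
       [ 0.443,  0.897, -0.002],
       [-0.   , -0.002, -1.   ]]), 'wrist_force': array([ 0.008, -1.326,  0.126]), 'ft_torque': array([ 0.04 , -0.018,  0.037]), 'gripper_force': np.float64(0.0), 'finger_gap': np.float64(0.086)}
top {'K': array([[350.00615382,   0.        , 255.66470267],
       [  0.        , 350.00615382, 190.95176681],
       [  0.        ,   0.        ,   1.        ]]), 'position': array([4.14950201e-01, 3.60638035e-04, 1.28488138e+00]), 'rotation': array([[-3.02634067e-03, -9.95358166e-01,  9.61923241e-02],
       [-9.99761882e-01,  9.32806675e-04, -2.18015660e-02],
       [ 2.16106379e-02, -9.62353980e-02, -9.95123976e-01]])}
side {'K': array([[460.58489433,   0.        , 254.
[... 155 characters left out ...]
914,  0.80659021]), 'rotation': array([[-0.86719851, -0.27996118,  0.41181122],
       [-0.49775359,  0.46338834, -0.73315251],
       [ 0.01442572, -0.84076928, -0.54120136]])}
{'K': array([[290.61855615,   0.        , 260.15460581],
       [  0.        , 290.61855615, 192.40653291],
       [  0.        ,   0.        ,   1.        ]]), 'tool_from_camera': array([[-4.81852237e-04, -9.58897368e-01, -2.83752720e-01,
         7.25463407e-02],
       [ 9.99999872e-01, -4.17743284e-04, -2.86443915e-04,
        -2.51700111e-05],
       [ 1.56134523e-04, -2.83752821e-01,  9.58897446e-01,
        -1.16376655e-01],
       [ 0.00000000e+00,  0.00000000e+00,  0.00000000e+00,
         1.00000000e+00]])}
```

View pics/top0.png

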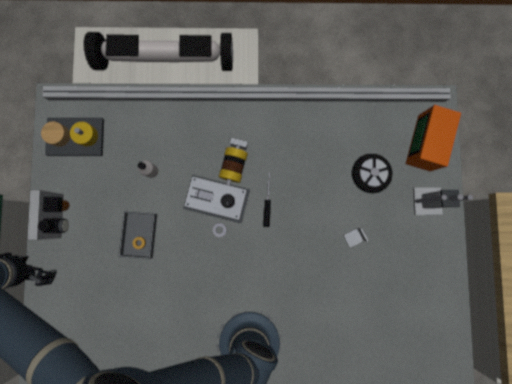

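View pics/side0.png

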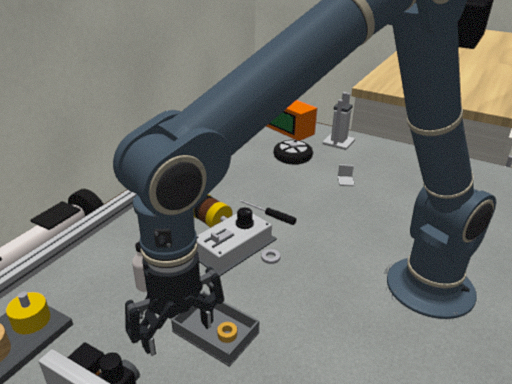

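The top view shows the brake at about (216,199) with the dial at (228,201). The lock tab is to the left near (195,195), the roller above, the bearing at (219,230) and the driver at (267,205). Next I cast the dial's pixel to its top height and go above it for a close view.

```bash
cat > h.py <<'E'
from rig import *
import cv2,numpy as np
def ray(uv,K,R,p,z):
    d=R@np.linalg.inv(K)@np.array([uv[0],uv[1],1.]); return p+d*(z-p[2])/d[2]
def cast(n,uv,z):
    c=camera_params(n); return ray(uv,c["K"],c["rotation"],c["position"],z)
def wpose(s):
    T=camera_params("wrist")["tool_from_camera"]; R=s["tcp_rot"]
    return R@T[:3,:3], s["position"]+R@T[:3,3]
def down(a):  # tool y axis (closing) at world angle a, pointing down
    y=np.array([np.cos(a),np.sin(a),0]); z=np.array([0,0,-1.]); return np.c_[np.cross(y,z),y,z]
E
python3 - <<'E'
from h import *
p=np.load("pics/top0.npz")["p"]
g=p.max(2)[185:218,210:245]
m=(g<60).astype(np.uint8); n,l,st,c=cv2.connectedComponentsWithStats(m)
i=1+np.argmax(st[1:,4]); uv=c[i]+[210,185]; print(uv,st[i])
d=cast("top",uv,.09); print("dial",d)
# brake top face by bright mask
m=cv2.inRange(cv2.cvtColor(p,cv2.COLOR_RGB2GRAY)[170:230,175:260],130,255)
n,l,st,c=cv2.connectedComponentsWithStats(m); i=1+np.argmax(st[1:,4]); print(st[i],c[i])
cs,_=cv2.findContours((l==i).astype(np.uint8),0,2); b=cv2.boxPoints(cv2.minAreaRect(cs[0]))+[175,170]
q=np.array([cast("top",u,.055) for u in b]); print(q, np.linalg.norm(np.diff(q,axis=0),axis=1))
for a in np.radians(np.arange(-180,180,30)):
    t=np.array([d[0],d[1],.30]); j=inverse_kinematics(t,down(a)); print(round(np.degrees(a)), None if j is None else np.round(j,2))
E
```

```text
[227.37096774 200.60483871] [ 11  10  13  12 124]
dial [0.49741858 0.07094322 0.09      ]
[  10    8   60   41 1243] [39.78358809 27.58085278]
[[0.48422966 0.22294202 0.055     ]
 [0.5856308  0.19937609 0.055     ]
 [0.5378705  0.01001989 0.055     ]
 [0.43690389 0.0351495  0.055     ]] [0.10410352 0.1952865  0.10404689]
-180 [ 0.72  0.34 -1.17  1.83  0.34  1.19  2.59]
-150 [-1.17  0.23  1.13  1.92 -0.23  1.13 -2.57]
-120 [-1.17  0.23  1.13  1.92 -0.23  1.13 -2.04]
-90 [-0.8   0.15  0.66  1.91 -0.1   1.11 -1.67]
-60 [-0.72  0.15  0.57  1.9  -0.09  1.11 -1.17]
-30 [-0.68  0.15  0.51  1.9  -0.08  1.11 -0.66]
0 [-0.62  0.14  0.45  1.9  -0.07  1.11 -0.15]
30 [-0.56  0.14  0.38  1.9  -0.06  1.11  0.36]
60 [-0.5   0.14  0.31  1.89 -0.05  1.11  0.87]
90 [-0.43  0.14  0.23  1.89 -0.04  1.11  1.38]
120 [-0.35  0.14  0.13  1.88 -0.02  1.11  1.89]
150 [-0.27  0.15  0.05  1.88 -0.01  1.12  2.4 ]
```

Run:
```python
from h import *
movep([0.498,0.072,.235],down(np.radians(130)))
s=sense(); p,d=camera("wrist"); np.savez("pics/w1.npz",p=p,d=d,R=s["tcp_rot"],x=s["position"]); cv2.imwrite("pics/w1.png",p[:,:,::-1])
print(s["time_s"],s["position"],s["joint_pos"],s["wrist_force"],s["ft_torque"])
```

```text
2.15 [0.49813612 0.07286406 0.23506773] [-0.28252951  0.20985356  0.06227626  1.96214334 -0.01607364  0.96971815
  2.05757819] [-0.4556064   0.37211351 -0.58481242] [-0.04521405  0.00943512 -0.02644683]
```

View pics/w1.png

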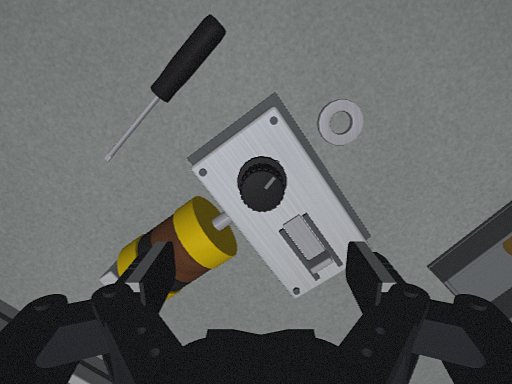

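The wrist view shows the dial top at about (264,187) with its grey line running towards (273,182). The tongue is at about (303,235), the upright tab at about (327,268), and the roller at lower left.

```bash
cat >> h.py <<'E'
def snap(name=None):
    s=sense(); p,d=camera("wrist")
    if name: cv2.imwrite(name,p[:,:,::-1])
    return p,d,s["tcp_rot"],s["position"]
def cloud(d,R,x):
    K=camera_params("wrist")["K"]; Rc,pc=wpose(dict(tcp_rot=R,position=x))
    v,u=np.indices(d.shape); P=np.stack([(u-K[0,2])/K[0,0]*d,(v-K[1,2])/K[1,1]*d,d],-1)
    P=P@Rc.T+pc; P[d==0]=np.nan; return P
def dial(p,d,R,x,guess=(.498,.072)):
    """centre of dial top and direction (deg) of the grey line"""
    P=cloud(d,R,x); near=np.hypot(P[...,0]-guess[0],P[...,1]-guess[1])<.032
    m=near&(abs(P[...,2]-.099)<.006)
    c,r=cv2.minEnclosingCircle(np.argwhere(m)[:,::-1].astype(np.float32))
    K=camera_params("wrist")["K"]; Rc,pc=wpose(dict(tcp_rot=R,position=x))
    C=ray(c,K,Rc,pc,.099); E=ray((c[0]+r,c[1]),K,Rc,pc,.099)
    g=p.max(2).astype(float); q=np.argwhere(m&(np.hypot(P[...,0]-C[0],P[...,1]-C[1])<.017))
    w=np.clip(g[q[:,0],q[:,1]]-85,0,None)
    W=np.array([ray(t[::-1],K,Rc,pc,.099)[:2] for t in q])
    mu=(W*w[:,None]).sum(0)/w.sum(); D=W-mu; S=(D*w[:,None]).T@D
    e=np.linalg.eigh(S)[1][:,1]; e*=np.sign(e@(mu-C[:2])) 
    return C,np.linalg.norm(E-C),np.degrees(np.arctan2(e[1],e[0])),np.linalg.norm(mu-C[:2]),(w>0).sum()
E
python3 - <<'E'
from h import *
f=np.load("pics/w1.npz"); p,d,R,x=[f[k] for k in"pdRx"]
print(dial(p,d,R,x))
P=cloud(d,R,x)
b=P[215:222,280:284]; 
C=np.array([.4985,.0725])
yb=np.array([np.cos(np.radians(75.9)),np.sin(np.radians(75.9))]);xb=np.array([yb[1],-yb[0]])
r=P[...,:2]-C; u,v=r@xb,r@yb
print("dial z",np.nanmedian(P[180:195,258:262,2]),"box z",np.nanmedian(P[205:212,225:228,2]))
for lo,hi in((.0575,.064),(.068,.082)):
    m=(abs(u)<.03)&(v>.04)&(v<.14)&(P[...,2]>lo)&(P[...,2]<hi)
    print(lo,m.sum(),np.nanpercentile(u[m],[2,50,98]),np.nanpercentile(v[m],[2,50,98]),np.median(P[m][:,2]))
m=(P[...,2]>.05)&(P[...,2]<.059)&(abs(u)<.07)&(v>-.07)&(v<.16)
W=P[m][:,:2]; rc=cv2.minAreaRect((W*1000).astype(np.float32)); print("box",rc)
E
```

```text
(array([0.49659608, 0.0741301 , 0.099     ]), np.float64(0.02046165936777442), np.float64(-177.89974111775726), np.float64(0.009233750556398869), np.int64(47))
dial z 0.09779273922704079 box z 0.053868699096914385
0.0575 1245 [-0.01861398 -0.00154422  0.01736493] [0.0589334  0.08943581 0.13244459] 0.05841708012284508
0.068 231 [-0.01320378 -0.00081324  0.01142633] [0.10849313 0.1104597  0.11598635] 0.07511871529748959
box ((516.8685913085938, 117.14691925048828), (199.41592407226562, 125.31158447265625), 75.62785339355469)
```

Dial radius comes out at 20.5 mm and top height at 98 mm. The box top is at 54 mm and the tab about 110 mm from the axis, so everything matches the given sizes. Next I grip the dial lightly and turn it clockwise in 2° steps, watching the torque.

```bash
cat >> h.py <<'E'
def turn(step,n,lim):
    """turn joint 7 in steps (deg), stop when torque about z changes by lim; returns log"""
    q0=np.array(sense()["joint_pos"]); t0=sense()["ft_torque"][2]; log=[]
    for k in range(1,n+1):
        q=q0.copy(); q[6]+=np.radians(step*k); move_joints(q)
        s=sense(); t=s["ft_torque"][2]-t0; log.append((round(step*k,1),round(t,2)))
        if abs(t)>lim: break
    return log,s
E
python3 - <<'E'
from h import *
A=down(np.radians(130)); C=[.4966,.0741]
move_l([*C,.15],A); move_l([*C,.0905],A,feed=.08)
s=sense(); print(s["wrist_force"],s["ft_torque"])
command_gripper(.03,20)
s=sense(); print(s["time_s"],s["position"],s["finger_gap"],s["gripper_force"],s["wrist_force"],s["ft_torque"])
log,s=turn(-2,6,.3); print(log,s["time_s"],s["wrist_force"],s["ft_torque"],s["position"])
E
```

```text
[ 0.63695082 -0.61616897  0.12081141] [-0.04804544  0.03261266  0.02325411]
4.2917 [0.49695169 0.07401535 0.09090954] 0.0390516602306892 22.671008706092834 [-0.35878986  0.45487383  3.75007643] [-0.04321141  0.08268396  0.03583855]
[(-2, np.float64(0.1)), (-4, np.float64(0.1)), (-6, np.float64(0.05)), (-8, np.float64(0.04)), (-10, np.float64(0.02)), (-12, np.float64(-0.02))] 5.7917 [-1.85850034  1.54548075  3.58941379] [0.45154727 0.43676809 0.01636317] [0.49683242 0.07427528 0.09089708]
```

```bash
sed -i 's/def turn(step,n,lim):/def turn(step,n,lim,t0=None):/; s/t0=sense()\["ft_torque"\]\[2\]; log/t0=sense()["ft_torque"][2] if t0 is None else t0; log/' h.py
python3 - <<'E'
from h import *
log,s=turn(-2,54,.27,.036); print([(a,float(b)) for a,b in log],s["time_s"],s["wrist_force"],s["ft_torque"],s["position"],s["joint_pos"][6],s["gripper_force"])
E
```

```text
[(-2, -0.07), (-4, -0.17), (-6, -0.16), (-8, -0.13), (-10, -0.15), (-12, -0.08), (-14, 0.06), (-16, 0.08), (-18, 0.07), (-20, 0.04), (-22, 0.0), (-24, -0.07), (-26, -0.05), (-28, -0.07), (-30, -0.18), (-32, -0.13), (-34, -0.13), (-36, -0.08), (-38, 0.05), (-40, 0.09), (-42, 0.08), (-44, -0.06), (-46, -0.03), (-48, -0.05), (-50, -0.04), (-52, -0.08), (-54, -0.09), (-56, -0.11), (-58, -0.14), (-60, -0.15), (-62, 0.25), (-64, 0.37)] 13.7917 [-1.21620711  5.85082525 -0.30936356] [1.52294926 0.19384024 0.40773587] [0.49738005 0.07564261 0.09083934] 0.7451004488120468 22.634623646736145
```

The 24° detent rhythm is clear, and the torque rises sharply to 0.37 N m after about 74° (3 clicks). That is the stop, and it stayed under 0.6 N m. I relax the grip, release, and record the line's direction at click zero.

Run:
```python
from h import *
q=np.array(sense()["joint_pos"]); q[6]+=np.radians(3.5); move_joints(q); print(sense()["ft_torque"])
command_gripper(.075); s=sense()
a=np.degrees(np.arctan2(s["tcp_rot"][1,1],s["tcp_rot"][0,1])); print("tool a",a,s["position"])
C=[.4966,.0741]
move_l([*C,.205],down(np.radians(a)))
p,d,R,x=snap("pics/w2.png"); np.savez("pics/w2.npz",p=p,d=d,R=R,x=x); print(dial(p,d,R,x,C),sense()["time_s"])
f=np.load("pics/w1.npz"); i=cv2.resize(f["p"][150:225,225:300],(600,600),interpolation=2)
K=camera_params("wrist")["K"]; Rc,pc=wpose(dict(tcp_rot=R,position=x)); c=Rc.T@(np.array([*C,.099])-pc); c=(K@c/c[2])[:2].astype(int); print(c)
j=cv2.resize(p[c[1]-37:c[1]+38,c[0]-37:c[0]+38],(600,600),interpolation=2)
cv2.imwrite("pics/c2.png",cv2.resize(np.hstack([i,j]),(800,400))[:,:,::-1])
```

```text
[ 0.95709321  0.41890443 -0.07449058]
tool a 57.74482515760668 [0.49748681 0.07509276 0.09076231]
(array([0.49655585, 0.07698246, 0.099     ]), np.float64(0.02044795008443369), np.float64(109.63438248791839), np.float64(0.009017863602090804), np.int64(63)) 15.4417
[261 201]
```

View pics/c2.png

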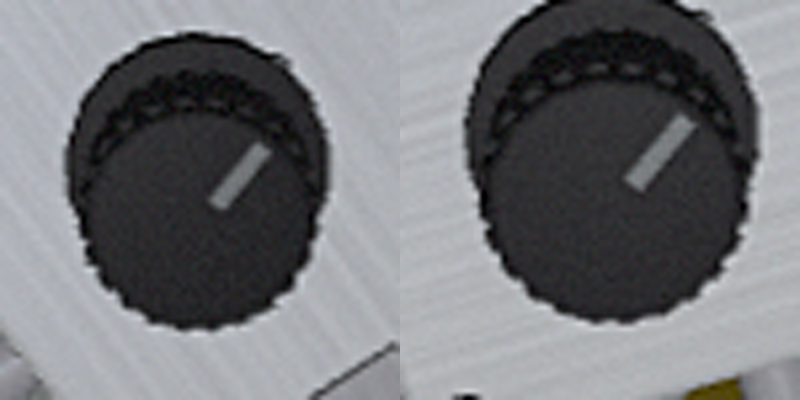

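The line went from 182° to 109.6°, which is -72.5° or exactly 3 clicks, with the dial resting on click zero. Now I regrip and turn it back 96° counter-clockwise. The line should end at about -154.4°.

Run:
```python
from h import *
C=[.4967,.0752]; A=down(np.radians(57.74))
move_l([*C,.0905],A); command_gripper(.03,30)
log,s=turn(4,24,.5); print([(a,float(b)) for a,b in log],s["time_s"],s["ft_torque"],s["position"],s["joint_pos"][6])
command_gripper(.075); s=sense()
a=np.degrees(np.arctan2(s["tcp_rot"][1,1],s["tcp_rot"][0,1])); print("tool a",a)
move_l([*C,.205],down(np.radians(a)))
p,d,R,x=snap("pics/w3.png"); np.savez("pics/w3.npz",p=p,d=d,R=R,x=x); print(dial(p,d,R,x,C),sense()["time_s"])
```

```text
[(4, 0.03), (8, 0.06), (12, 0.12), (16, 0.15), (20, 0.26), (24, 0.08), (28, 0.03), (32, 0.04), (36, 0.08), (40, 0.21), (44, 0.21), (48, 0.16), (52, -0.01), (56, 0.02), (60, 0.12), (64, 0.19), (68, 0.22), (72, 0.1), (76, 0.02), (80, 0.06), (84, 0.08), (88, 0.12), (92, 0.22), (96, 0.08)] 22.7667 [-1.56473459 -0.42762277  0.00654685] [0.49835948 0.07472854 0.09146412] 2.477968534868478
tool a 153.76281309654095
(array([0.49716002, 0.07361125, 0.099     ]), np.float64(0.02052341171745245), np.float64(-155.39896586550753), np.float64(0.009222155112827634), np.int64(59)) 24.1667
```

View pics/w3.png

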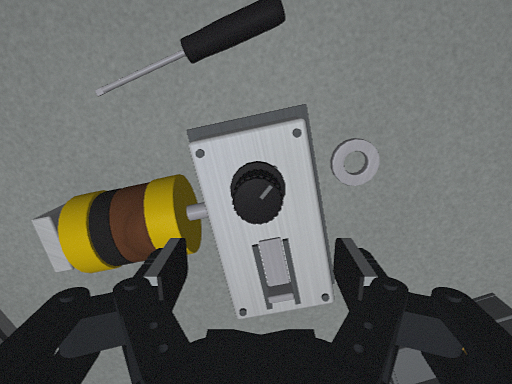

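The line is at -155.4°, a turn of +95° from the stop, so the dial is 4 clicks back. The picture shows the dial at (257,200), the tab at about (283,297) and the bystanders undisturbed. Next I push the lock with closed fingertips from behind the tab.

Run:
```python
from h import *
b=np.radians(75.76); yb=np.array([np.cos(b),np.sin(b)]); C=np.array([.4968,.0748]); xb=np.array([yb[1],-yb[0]])
print("bottle rel",[(t-C)@yb for t in [cast("top",(142,164),.13)[:2]]],(cast("top",(142,164),.13)[:2]-C)@xb)
A=down(b-np.pi/2); at=lambda v,z:[*(C+v*yb),z]
command_gripper(0,20)
movep(at(.142,.205),A); print(sense()["time_s"],sense()["joint_pos"])
print("down",move_l(at(.142,.092),A,feed=.08,until_force=10),sense()["position"])
r=move_l(at(.094,.092),A,feed=.02,until_force=15); s=sense()
print(r,"v",(s["position"][:2]-C)@yb,s["wrist_force"],s["time_s"])
```

```text
bottle rel [np.float64(0.29810352582185257)] 0.04810585895882431
27.3583 [-0.87237382  0.38451088  0.54294664  1.86352649 -0.23910952  0.95827142
 -0.47167609]
down False [0.53208133 0.21256745 0.09250955]
True v 0.10591529739204884 [-0.7913472   1.243415    1.04387153] 30.7
```

Run:
```python
from h import *
b=np.radians(75.76); yb=np.array([np.cos(b),np.sin(b)]); C=np.array([.4968,.0748]); xb=np.array([yb[1],-yb[0]])
A=down(b-np.pi/2); at=lambda v,z:[*(C+v*yb),z]
r=move_l(at(.098,.092),A,feed=.01,until_force=20); s=sense()
print(r,"v",(s["position"][:2]-C)@yb,s["wrist_force"],s["time_s"])
move_l(at(.135,.092),A,feed=.1); move_l(at(.135,.22),A); command_gripper(.085)
movep([*C+.04*yb,.235],A); sleep(.3)
p,d,R,x=snap("pics/w4.png"); print(dial(p,d,R,x,C))
P=cloud(d,R,x); q=P[...,:2]-C; u,v=q@xb,q@yb
m=(abs(u)<.03)&(v>.04)&(v<.14)&(P[...,2]>.070)&(P[...,2]<.082); print(m.sum(),np.percentile(u[m],[2,50,98]),np.percentile(v[m],[2,50,98]),sense()["time_s"])
```

```text
False v 0.10550200470342547 [ 4.9890189 16.0814794 -9.2610141] 31.7583
(array([0.49945301, 0.07823529, 0.099     ]), np.float64(0.02036323505272422), np.float64(-154.76023338861117), np.float64(0.01217290662397428), np.int64(31))
240 [-0.01017277  0.00192138  0.01402876] [0.08742909 0.09124842 0.09479214] 34.875
```

View pics/w4.png

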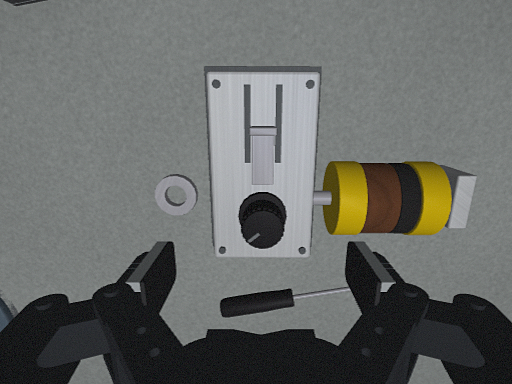

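The tab is at (263,132), about 91 mm from the dial axis, and it gave only 0.4 mm under a further 17 N push, so it is home. The dial line still reads -155°, and the bearing and driver in view look unmoved. The gripper is clear, so I hand in.

```bash
python3 -c "
from rig import *
print(finish_job())"
```

```text
the job is handed in; nothing more can be done
None
```

The job is handed in: the dial met its stop at 0.37 N m, was turned back 4 clicks (95° measured, 96° nominal), and the lock slide was pushed home and released, with the robot clear of everything.

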